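Rotate three samples between lab instruments

ROBOT

A 6-joint arm with a two-finger parallel gripper is mounted at the origin on the work surface. World frame = base frame: x ahead of the robot, y to its left, z up, the work surface at z = 0. Lengths are in m, angles in rad, forces in N, time in s.
With the tool pointing down it reaches from about 0.375 to 0.9 m from the base axis. Payload 3.1 kg.
Tool frame: the origin (TCP) lies between the finger pads; the fingertips stand manip.finger_overhang ahead of it and the grasp point (between the pads) lies 5 mm behind it (manip.finger_overhang is the distance from the TCP to the fingertips, in m); z points along the fingers, y is the line along which they close (so a half turn about z gives the same grasp; the last joint's range is limited). The gripper opens to 85 mm and grips with 20 to 120 N. Pads are 22 mm wide; open, the fingers measure 114 mm over their backs; the gripper's body (76 mm by 85 mm) begins 54 mm behind the grasp point. The pads swing forward as they close: fully open they stand 13 mm farther back than shut.
Start: joints at [-1.286, 0.527, 1.433, -0, 1.181, -0.178], TCP at [0.279, -0.559, 0.245] pointing down, gripper open.
Joint ranges: [-3.08, 3.08], [-0.75, 2.2], [0.22, 2.44], [-1.43, 4.57], [0, 2.65], [-2.85, 2.85]. Speed limits (rad/s): [2.79, 2.79, 3.14, 3.14, 3.14, 3.14].

INTERFACE

Orientations are given as a unit quaternion [x, y, z, w].
In Python, from station import manip gives the robot as it stands.
- The arm moves only by the tool drive_tool, never from a script. Its argument "plan" is a list of rows, each a list of 7 numbers: the shift along the tool's x, y, z in m, then the turn, a rotation vector about the tool's x, y, z in degrees, then the opening, from -1 (shut) to 1 (fully open). In form: [[x, y, z, wx, wy, wz, gripper], ...]. A call has 1 to 10 rows; each row shifts and turns the commanded pose from where the row before left it, along the tool's axes as they then stand; what a row does not reach is not made up. A row lasts 1/10 s, in which the tool goes at most 50 mm and 8.59 degrees, less where a joint would pass 70% of its speed; a pose out of reach is approached as far as the arm can. A call is refused whole if a number of a shift passes 0.05 or a number of a turn 8.59, either way. A call with a gripper value outside its range is refused whole. The fingers move at their own pace and stop on an object; "newtons" is the grip in N (left out, the last holds). Time passes only in rows, so rows that do not move let the fingers close. It gives the time, the measured TCP pose, the force, the opening and the grip force at its end, in the units of the state.
- manip.sense(): the state, without advancing time (a new reading comes with each control period).
- manip.snapshot(name): name is "side" or "top" or "wrist"; returns a dict with "image" (420x560x3 uint8, red, green, blue), "z_map" (420x560 float32, m along the optical axis (not along the pixel's ray), 0 where there is no reading), "fov_y" (degrees; the focal length in pixels is half the picture's height over the tangent of half this angle, whatever the lens; pixels are square), "cx", "cy" (the principal point, pixels), "k1" (the pictures are not rectified: a ray, as slopes to the right and down, at radius r is drawn at 1 + k1 r^2 times it, then the intrinsics apply), "extrinsics" (4x4, takes a point from camera to world coordinates); the wrist camera has in their place "mount" (4x4, takes a point from camera to tool coordinates, whose origin is the TCP and whose axes are the flange's). Camera axes: x right, y up, looking along -z (the intrinsics and any distortion apply to the point x, -y, -z); pixel columns grow to the right and rows downward; lengths in m; the calibration is good to about 2 mm. A picture is of the moment at which its call begins: read the wrist's pose just before it.
- manip.sign_off(): hands the job in; it is judged then, once.
The state is a dict: "t": time; "q": joint angles; "qd": joint speeds; "tau": joint torques, N m; "tcp_pos": TCP position; "tool_rot": TCP orientation; "force": force on the tool from outside, world axes, zero at the start; "ft_torque": the same for the moment, N m; "finger_gap": opening from 0.0 (shut) to 1.0 (fully open); "gripper_force": force on a finger pad.
Only numpy, scipy, OpenCV 4.12 (cv2) and the standard library are available. Lean on these libraries where they do the work, as an engineer would, in place of code of your own. Each camera call takes 0.05 s, during which the arm holds its last target. There are 200 camera calls.

TASK

The three samples stand on each other's instruments: put the small covered dish in the middle of the light box, the bottle in the middle of the stirrer's plate, and the tube rack in the middle of the balance's pan with its long side parallel to the balance's front edge. Use the empty cork mat as the parking place on the way: no sample may touch the bare bench, each is carried upright and set down rather than dropped, and it is let go. Leave the stack of large dishes, the black pot and the microscope objective where they are.

Things in the scene. Friction and masses are not known exactly. Their poses are not given: they have to be found in the camera images.
- dish: sample: small flat round covered dish, white with a clear lid and amber filling, 60 mm diameter, 18 mm high (the lower 5 mm is 56 mm diameter), 30-55 g. Origin: centre of the underside, z up. At the start it stands on the balance's pan, within about 15 mm of the middle.
- bottle: sample: closed amber bottle with paper label and white cap, 50 mm diameter, 90 mm high: straight-sided up to 50 mm, then a shoulder narrowing to the cap (24 mm diameter, the top 16 mm), 170-290 g. Origin: centre of the underside, z up. At the start it stands on the light box, within about 15 mm of the middle.
- rack: sample: one solid white tube rack, 46 mm along its own x, 92 mm along its own y, block 38 mm high, with 2 x 4 fixed blue-capped tubes to 58 mm high, 130-210 g. Origin: centre of the underside, z up. At the start it stands on the stirrer's plate, within about 15 mm of the middle.
- lightbox: instrument, fixed: low black slab 170 x 170 mm with a square white luminous plate, 136 x 136 mm, set in its top. The plate's flat surface is 35 mm above the origin (frame 33 mm). Origin: at bench level under the middle of the plate.
- balance: instrument, fixed: white body 200 (own x) x 140 (own y) x 40 mm with a round steel pan 116 mm in diameter, whose flat top is 55 mm above the origin; a dark display lies flat near its front edge, on its own -x side, 112 mm from the pan's middle. The front edge runs along own y. Origin: at bench level under the middle of the pan.
- stirrer: instrument, fixed: grey body 165 x 125 x 48 mm with a square white ceramic plate, 112 x 112 mm, whose flat top is 60 mm above the origin; a black knob (top 58 mm high) at the front, on its own -x side. Origin: at bench level under the middle of the plate.
- mat: the parking place, fixed: round cork mat, 120 mm diameter, top 12 mm above the origin, empty at the start. Origin: at bench level under its middle.
- stack: bystander, loose: stack of five large white dishes, 90 mm diameter, 65 mm high. Origin: centre of the underside.
- pot: bystander, loose: round black pot, 48 mm diameter, 50 mm high. Origin: centre of the underside.
- objective: bystander, loose: steel microscope objective standing upright, 30 mm diameter, 50 mm high. Origin: centre of the underside.
There are look-alikes about, which are no part of the job. What is shaped like the rack but red is not meant. There is more than one size of the dish; the one meant has the size given above.

How it is judged:
On the way:
1. one of the samples stands on the cork mat, let go (((horizontal distance between dish and mat below 0.045 m and z of dish in the frame of mat between 0.008 and 0.016 m and angle between dish's own z axis and vertical below 0.1 rad and linear speed of dish below 0.02 m/s and contact force between the fingers and dish below 0.05 N) or (horizontal distance between bottle and mat below 0.045 m and z of bottle in the frame of mat between 0.008 and 0.016 m and angle between bottle's own z axis and vertical below 0.1 rad and linear speed of bottle below 0.02 m/s and contact force between the fingers and bottle below 0.05 N) or (horizontal distance between rack and mat below 0.045 m and z of rack in the frame of mat between 0.008 and 0.016 m and angle between rack's own z axis and vertical below 0.1 rad and linear speed of rack below 0.02 m/s and contact force between the fingers and rack below 0.05 N))), for 0.1 s.
At the end, for the whole second after the job is handed in: The dish stands upright on the light box, the bottle on the stirrer's plate and the tube rack on the balance's pan, each within 15 mm of the middle and at rest, and the rack's long side is parallel to the balance's front edge within 0.2 rad (either way round) (horizontal distance between dish and lightbox below 0.015 m and z of dish in the frame of lightbox between 0.031 and 0.039 m and angle between each of dish, bottle, rack's own z axis and vertical below 0.1 rad and linear speed of each of dish, bottle, rack below 0.02 m/s and angular speed of each of dish, bottle, rack below 0.2 rad/s and horizontal distance between bottle and stirrer below 0.015 m and z of bottle in the frame of stirrer between 0.056 and 0.064 m and horizontal distance between rack and balance below 0.015 m and z of rack in the frame of balance between 0.051 and 0.059 m and angle between the x axis of rack and the x axis of balance, either way round below 0.2 rad); the robot touches nothing.
It fails at once if a sample is put on the bare bench (height (world z) of any of dish, bottle, rack below 0.006 m).
It fails at once if a sample is tipped over (more than 0.6 rad) (angle between any of dish, bottle, rack's own z axis and vertical above 0.6 rad).
It fails at once if a sample is dropped or thrown (faster than 0.6 m/s while out of the fingers) ((linear speed of dish above 0.6 m/s and contact force between the fingers and dish below 0.05 N) or (linear speed of bottle above 0.6 m/s and contact force between the fingers and bottle below 0.05 N) or (linear speed of rack above 0.6 m/s and contact force between the fingers and rack below 0.05 N)).
It fails at once if the stack of large dishes, the black pot or the objective is disturbed (moved more than 20 mm) (distance of any of stack, pot, objective from where it was at the start of the episode above 0.02 m).
It also fails if it takes over 122 s, if anything falls off the work surface, if the arm or the gripper's body presses on something with over 40 N, if the wrist force passes 120 N, or if a joint passes its speed limit or range.

## Working session

There is one attempt and no reset: what is moved stays moved. The work goes in short steps, Python scripts to look and compute and a tool call to move; the robot and the scene stay as the last step left them, time stands still between calls to the robot, and variables do not carry over. Pictures are saved under pics/ and viewed, at most 14 in all, crops included, and the job is handed in when it is done.

Besides the shell and the picture viewer there is one more tool, called after "Emit:" as name(argument=value, ...), one argument or row to a line, values as JSON. drive_tool: Moves the arm, as the interface text tells. Its arguments: {"type":"object","properties":{"plan":{"type":"array"},"newtons":{"type":"number"}},"required":["plan"]}

```bash
mkdir -p pics; ls
cat > h.py <<'E'
import numpy as np, cv2
from station import manip
def snap(n):
    s=manip.sense(); d=manip.snapshot(n)
    if 'extrinsics' in d: T=np.array(d['extrinsics'])
    else:
        from scipy.spatial.transform import Rotation as R
        W=np.eye(4);W[:3,:3]=R.from_quat(s['tool_rot']).as_matrix();W[:3,3]=s['tcp_pos'];T=W@np.array(d['mount'])
    d['T']=T; return d
def cloud(d):
    h,w=d['z_map'].shape; f=h/2/np.tan(np.radians(d['fov_y'])/2)
    K=np.array([[f,0,d['cx']],[0,f,d['cy']],[0,0,1]])
    uv=np.stack(np.meshgrid(np.arange(w),np.arange(h)),-1).reshape(-1,1,2).astype(float)
    n=cv2.undistortPointsIter(uv,K,np.array([d['k1'],0,0,0.]),None,None,(3,60,1e-10)).reshape(h,w,2)
    z=d['z_map']; P=np.stack([n[...,0]*z,-n[...,1]*z,-z],-1)
    W=P@d['T'][:3,:3].T+d['T'][:3,3]; W[z<=0]=np.nan; return W
def save(d,n): cv2.imwrite('pics/'+n,d['image'][...,::-1])
E
python3 - <<'E'
from h import *
print(manip.sense(), manip.finger_overhang)
for n in('top','side','wrist'):
    d=snap(n); save(d,n+'0.png'); np.save(n+'0.npy',cloud(d)); print(n,d['fov_y'],d['k1'],d['T'].round(3).tolist())
E
```

```text
pics
{'t': 0.0, 'q': array([-1.28644554e+00,  5.28464572e-01,  1.43390845e+00, -1.72159691e-05,
        1.18142173e+00, -1.78515865e-01]), 'qd': array([-5.12140885e-04, -7.65174967e-04,  4.55462263e-05, -2.01593932e-04,
        1.26321639e-03, -2.27236311e-04]), 'tau': array([-2.44563225e-04, -4.42347157e+01, -1.78030103e+01, -2.47336320e-04,
        8.34494946e-03, -1.45635721e-05]), 'tcp_pos': array([ 0.27888676, -0.55854934,  0.24433263]), 'tool_rot': array([ 9.73337288e-01,  2.29375919e-01, -6.61863777e-05, -1.09908574e-03]), 'force': array([-0.67656544,  0.63739199,  0.64710645]), 'ft_torque': array([ 0.02576768, -0.06589876,  0.02364459]), 'gripper_force': 0.0, 'finger_gap': 1.0027178909696641} 0.014
top 57.65946567394343 -0.03484441559191864 [[-0.006, 0.999, -0.054, 0.53], [-1.0, -0.006, -0.012, 0.004], [-0.012, 0.054, 0.998, 0.941], [0.0, 0.0, 0.0, 1.0]]
side 43.1692484218122 -0.13886055911997497 [[0.962, 0.138, -0.236, 0.266], [-0.273, 0.522, -0.808, -1.127], [0.011, 0.842, 0.539, 0.825], [0.0, 0.0, 0.0, 1.0]]
wrist 68.2399218567295 0.016974821899095754 [[0.447, 0.86, 0.246, 0.341], [-0.895, 0.43, 0.12, -0.528], [-0.002, -0.274, 0.962, 0.372], [0.0, 0.0, 0.0, 1.0]]
```

View pics/top0.png

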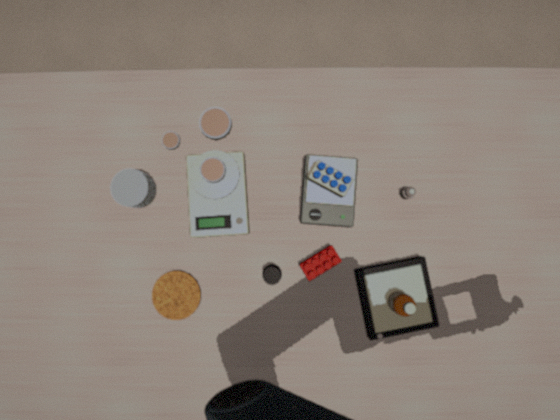

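View pics/side0.png

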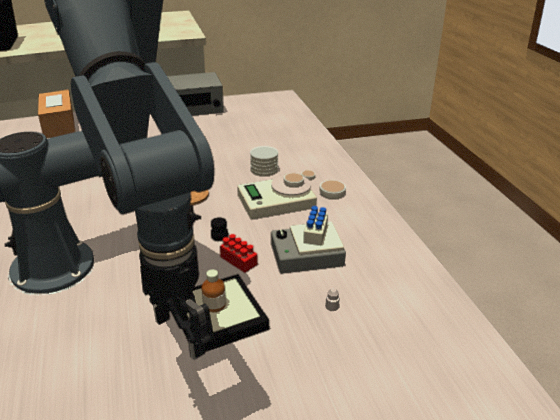

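Top view: the dish candidates are on the balance pan (213,170), a smaller one on the bench (171,140) and a larger one on the bench (215,123). I choose the one on the pan. The rack candidates are the blue-capped one on the stirrer (330,178) and the red one (320,262); I choose the blue. The bottle is at (403,305) on the light box, the mat at (176,295), the stack at (130,188), the pot at (272,274) and the objective at (408,192).

```bash
cat > seg.py <<'E'
from h import *
def blob(C,seed,zlo,zhi,rad):
    "points within rad of seed(world xy) and height band: mean, minAreaRect"
    m=(np.hypot(C[...,0]-seed[0],C[...,1]-seed[1])<rad)&(C[...,2]>zlo)&(C[...,2]<zhi)
    n,l,st,_=cv2.connectedComponentsWithStats(m.astype(np.uint8))
    if n<2: return None
    k=1+np.argmax(st[1:,4]); P=C[l==k]
    c,r=cv2.minEnclosingCircle((P[:,:2]*1000).astype(np.float32)); rect=cv2.minAreaRect((P[:,:2]*1000).astype(np.float32))
    return dict(n=len(P),z=np.round(np.percentile(P[:,2],[5,50,95])*1e3,1).tolist(),circ=np.round([*c,r],1).tolist(),rect=np.round([*rect[0],*rect[1],rect[2]],1).tolist())
E
python3 - <<'E'
from seg import *
C=np.load('top0.npy')
px=dict(dish=(213,170,.064,.085,.05),pan=(214,185,.048,.062,.075),body=(217,220,.03,.047,.16),bottle=(409,309,.075,.14,.05),plate=(385,285,.027,.043,.14),
 stplate=(325,197,.054,.066,.1),stbody=(325,215,.042,.066,.13),rack=(330,178,.088,.13,.08),mat=(176,295,.006,.02,.09),pot=(272,274,.03,.08,.05),
 obj=(408,192,.02,.08,.04),stack=(130,188,.05,.09,.08),red=(320,262,.02,.08,.09),small=(171,140,.008,.05,.05),big=(215,123,.008,.05,.07))
for k,(u,v,a,b,r) in px.items():
    print(k,C[v,u].round(3),blob(C,C[v,u],a,b,r))
im=cv2.imread('pics/top0.png')
a=cv2.resize(im[100:240,150:365],None,fx=3.7,fy=3.7,interpolation=3); cv2.imwrite('pics/crop.png',a)
E
```

```text
dish [0.673 0.15  0.076] {'n': 535, 'z': [70.6, 73.7, 75.8], 'circ': [675.3, 153.0, 30.1], 'rect': [675.0, 153.3, 59.7, 57.0, 45.0]}
pan [0.641 0.151 0.053] {'n': 1243, 'z': [52.8, 55.4, 57.8], 'circ': [666.2, 151.2, 58.2], 'rect': [662.2, 151.4, 114.0, 104.5, 89.1]}
body [0.559 0.146 0.042] {'n': 2889, 'z': [37.3, 40.6, 44.0], 'circ': [613.2, 148.3, 112.2], 'rect': [618.1, 148.1, 192.8, 140.7, 3.5]}
bottle [ 0.366 -0.274  0.126] {'n': 459, 'z': [81.0, 98.7, 126.1], 'circ': [367.8, -274.6, 25.6], 'rect': [368.5, -273.5, 47.4, 48.9, 54.2]}
plate [ 0.404 -0.249  0.035] {'n': 4492, 'z': [31.0, 34.4, 37.4], 'circ': [372.1, -278.6, 117.3], 'rect': [372.1, -279.1, 170.0, 170.7, 10.8]}
stplate [ 0.61  -0.107  0.06 ] {'n': 1304, 'z': [57.3, 60.1, 62.7], 'circ': [646.9, -119.4, 74.9], 'rect': [650.1, -120.9, 112.5, 112.5, 85.0]}
stbody [ 0.569 -0.108  0.048] {'n': 2422, 'z': [45.4, 56.7, 62.1], 'circ': [616.7, -116.8, 91.3], 'rect': [621.4, -118.6, 125.5, 152.1, 85.3]}
rack [ 0.649 -0.114  0.097] {'n': 868, 'z': [95.6, 104.2, 119.6], 'circ': [649.5, -115.7, 50.3], 'rect': [649.8, -115.6, 91.9
[... 250 characters left out ...]
.1, 17.7, 39.5, 41.1, 89.3]}
obj [ 0.622 -0.304  0.047] {'n': 126, 'z': [23.9, 41.8, 50.5], 'circ': [624.2, -311.2, 14.6], 'rect': [623.6, -311.0, 26.6, 24.1, 43.6]}
stack [0.634 0.346 0.066] {'n': 1244, 'z': [60.3, 65.4, 67.9], 'circ': [636.9, 348.4, 46.3], 'rect': [636.4, 348.1, 90.8, 89.5, 63.4]}
red [ 0.459 -0.096  0.038] {'n': 791, 'z': [34.8, 40.3, 60.0], 'circ': [456.6, -96.7, 49.8], 'rect': [456.6, -97.0, 46.7, 92.1, 30.8]}
small [0.759 0.265 0.014] {'n': 260, 'z': [10.7, 14.2, 17.2], 'circ': [759.7, 267.7, 23.1], 'rect': [759.4, 266.8, 44.7, 42.3, 3.4]}
big [0.797 0.154 0.025] {'n': 867, 'z': [20.5, 24.8, 27.4], 'circ': [800.0, 155.5, 40.9], 'rect': [800.2, 156.0, 80.3, 78.3, 45.3]}
```

View pics/crop.png

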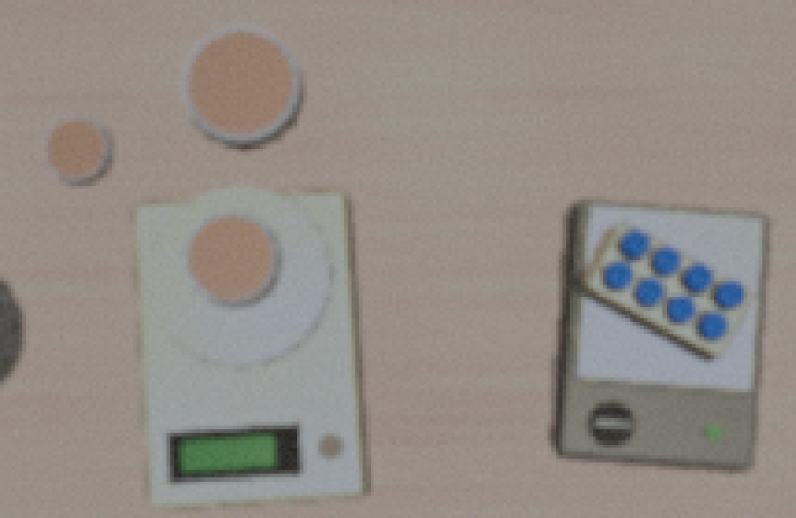

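The crop confirms the choice: the dish on the pan is about 60 mm across and sits between the smaller (45 mm) and larger (80 mm) look-alikes. My plan is to park the dish on the mat, then move the rack to the balance, the bottle to the stirrer, and finally the dish to the light box. First I turn the tool to yaw 90°, so that tool x = world y and tool y = world x.

Emit:
drive_tool(
  plan=[
    [0,0,0,0,0,-7.9,1],
    [0,0,0,0,0,-7.9,1],
    [0,0,0,0,0,-7.9,1],
    [0,0,0,0,0,-7.9,1],
    [0,0,0,0,0,-7.9,1],
    [0,0,0,0,0,-7.9,1],
    [0,0,0,0,0,-7.9,1],
    [0,0,0,0,0,-8.2,1],
  ],
)

```text
t: 0.95
tcp_pos: [0.279, -0.5589, 0.2449]
tool_rot: [0.705, 0.709, 0.0, -0.0]
force: [0.0, 0.3, -0.2]
finger_gap: 0.999
gripper_force: 0.0
```

Emit:
drive_tool(
  plan=[
    [0.04,0.022,0,0,0,0,1],
    [0.04,0.022,0,0,0,0,1],
    [0.04,0.022,0,0,0,0,1],
    [0.04,0.022,0,0,0,0,1],
    [0.04,0.022,0,0,0,0,1],
    [0.04,0.022,0,0,0,0,1],
    [0.04,0.022,0,0,0,0,1],
    [0.04,0.022,0,0,0,0,1],
    [0.04,0.022,0,0,0,0,1],
    [0.04,0.022,0,0,0,0,1],
  ],
)

```text
t: 1.95
tcp_pos: [0.4994, -0.1574, 0.2452]
tool_rot: [0.707, 0.707, -0.0, -0.0]
force: [0.4, -0.5, -0.3]
finger_gap: 1.003
gripper_force: 0.0
```

Emit:
drive_tool(
  plan=[
    [0.04,0.022,0,0,0,0,1],
    [0.04,0.022,0,0,0,0,1],
    [0.04,0.022,0,0,0,0,1],
    [0.04,0.022,0,0,0,0,1],
    [0.04,0.02,0,0,0,0,1],
    [0.03,0.02,0,0,0,0,1],
    [0,0,0,0,0,0,1],
  ],
)

```text
t: 2.65
tcp_pos: [0.6287, 0.075, 0.2449]
tool_rot: [0.705, 0.709, 0.001, 0.0]
force: [-1.6, -0.8, 0.4]
finger_gap: 0.996
gripper_force: 0.0
```

```bash
cat > go.py <<'E'
import sys
from h import *
from scipy.spatial.transform import Rotation as R
def go(t,yaw=90):
    s=manip.sense(); Rm=R.from_quat(s['tool_rot']).as_matrix()
    y=np.degrees(np.arctan2(Rm[1,0],Rm[0,0]))
    tgt=R.from_euler('z',yaw,degrees=True)*R.from_euler('x',180,degrees=True)
    rv=(R.from_quat(s['tool_rot']).inv()*tgt).as_rotvec(degrees=True)
    print('t %.1f pos %s yaw %.1f gap %.3f gf %.1f F %s'%(s['t'],s['tcp_pos'].round(4),y,s['finger_gap'],s['gripper_force'],s['force'].round(1)))
    print('tool shift mm',(Rm.T@(np.array(t)-s['tcp_pos'])*1e3).round(1),'rotvec',rv.round(2))
if __name__=='__main__': a=[float(x) for x in sys.argv[1:]]; go(a[:3],*a[3:])
E
python3 go.py .6753 .153 .075 90
python3 - <<'E'
from seg import *
d=snap('wrist'); save(d,'w1.png'); C=cloud(d)
print(blob(C,(.6753,.153),.067,.08,.045)); print(blob(C,(.665,.151),.048,.06,.075)); print(blob(C,(.618,.148),.03,.06,.16))
E
```

```text
t 2.6 pos [0.6287 0.075  0.2449] yaw 90.3 gap 0.996 gf 0.0 F [-1.6 -0.8  0.4]
tool shift mm [ 77.5  46.6 170.1] rotvec [ 0.12 -0.08  0.31]
{'n': 3448, 'z': [71.5, 72.8, 74.0], 'circ': [676.2, 152.6, 30.3], 'rect': [676.3, 152.2, 59.7, 58.8, 29.0]}
{'n': 7936, 'z': [53.1, 54.3, 55.6], 'circ': [668.1, 150.3, 58.4], 'rect': [668.3, 149.9, 115.5, 115.1, 89.2]}
{'n': 23800, 'z': [37.9, 40.3, 55.1], 'circ': [623.4, 147.1, 119.3], 'rect': [624.2, 147.5, 203.2, 140.5, 3.6]}
```

View pics/w1.png

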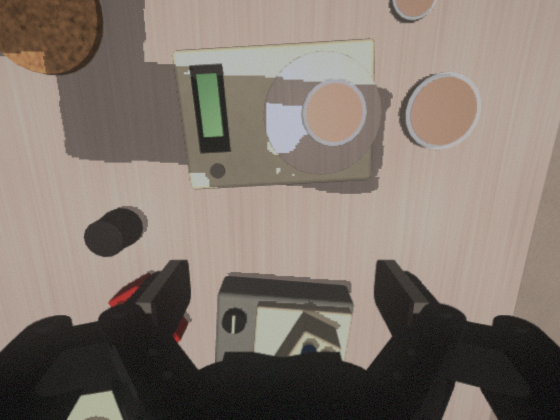

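The wrist view shows the dish at (334,112) on the pan, clear of the larger dish (442,110). Depth gives the dish at (0.676,0.1525) and the pan at (0.668,0.150). I'll move above the dish and measure the open fingertip height in the side view.

Emit:
drive_tool(
  plan=[
    [0.026,0.0155,0.03,0,0,0.3,1],
    [0.026,0.0155,0.03,0,0,0,1],
    [0.0255,0.016,0.03,0,0,0,1],
    [0,0,0.02,0,0,0,1],
    [0,0,0,0,0,0,1],
  ],
)

```text
t: 3.2
tcp_pos: [0.671, 0.1474, 0.131]
tool_rot: [0.709, 0.705, -0.004, -0.003]
force: [-0.1, -0.4, 0.1]
finger_gap: 0.998
gripper_force: 0.0
```

```bash
python3 go.py .676 .1525 .072 90
python3 - <<'E'
from seg import *
for n in('side','top'):
    d=snap(n); save(d,n+'1.png'); C=cloud(d); 
    for sx in(-1,1):
        m=(abs(C[...,0]-.676-sx*.048)<.02)&(abs(C[...,1]-.1525)<.02)&(C[...,2]>.08)&(C[...,2]<.25)
        P=C[m]; print(n,sx,len(P),np.percentile(P[:,2],[0,2,5,20]).round(4) if len(P) else '')
E
```

```text
t 3.2 pos [0.671  0.1474 0.131 ] yaw 89.7 gap 0.998 gf 0.0 F [-0.1 -0.4  0.1]
tool shift mm [ 5.2  5.5 59. ] rotvec [-0.53  0.06 -0.29]
side -1 286 [0.1324 0.1368 0.143  0.1675]
side 1 252 [0.1276 0.1323 0.1376 0.1578]
top -1 0 
top 1 0
```

Emit:
drive_tool(
  plan=[
    [0,0,0.02,0,0,0,1],
    [0,0,0,0,0,0,1],
    [0,0,0,0,0,0,1],
  ],
)

```text
t: 3.6
tcp_pos: [0.6744, 0.1473, 0.1168]
tool_rot: [0.709, 0.705, 0.0, 0.0]
force: [-0.1, 0.5, -0.3]
finger_gap: 0.999
gripper_force: 0.0
```

```bash
python3 go.py .676 .1525 .066 90
```

```text
t 3.6 pos [0.6744 0.1473 0.1168] yaw 89.7 gap 0.999 gf 0.0 F [-0.1  0.5 -0.3]
tool shift mm [ 5.2  1.5 50.8] rotvec [ 0.07  0.   -0.35]
```

Emit:
drive_tool(
  plan=[
    [0.005,0.0015,0.012,0,0,-0.3,1],
    [0,0,0.013,0,0,0,1],
    [0,0,0.013,0,0,0,1],
    [0,0,0.012,0,0,0,1],
    [0,0,0,0,0,0,1],
    [0,0,0,0,0,0,1],
  ],
)

```text
t: 4.2
tcp_pos: [0.6753, 0.1532, 0.0644]
tool_rot: [0.707, 0.707, -0.001, -0.0]
force: [-0.4, -0.1, -0.1]
finger_gap: 1.0
gripper_force: 0.0
```

```bash
python3 go.py .676 .1525 .066 90
```

```text
t 4.2 pos [0.6753 0.1532 0.0644] yaw 90.0 gap 1.000 gf 0.0 F [-0.4 -0.1 -0.1]
tool shift mm [-0.7  0.7 -1.6] rotvec [-0.08  0.01  0.02]
```

Positioned. Now I close gently.

Emit:
drive_tool(
  plan=[
    [0,0,0,0,0,0,0.6],
    [0,0,0,0,0,0,0.3],
    [0,0,0,0,0,0,0],
    [0,0,0,0,0,0,-0.3],
    [0,0,0,0,0,0,-1],
    [0,0,0,0,0,0,-1],
    [0,0,0,0,0,0,-1],
    [0,0,0,0,0,0,-1],
  ],
  newtons=30,
)

```text
t: 5.0
tcp_pos: [0.6764, 0.1533, 0.0664]
tool_rot: [0.707, 0.707, 0.001, 0.001]
force: [1.4, 0.2, 5.4]
finger_gap: 0.689
gripper_force: 32.8
```

```bash
python3 go.py .379 .2515 .2 90
python3 - <<'E'
from seg import *
d=snap('side'); save(d,'side2.png')
cv2.imwrite('pics/side2c.png',cv2.resize(d['image'][90:230,210:370,::-1],None,fx=4,fy=4,interpolation=cv2.INTER_CUBIC))
E
```

```text
t 5.0 pos [0.6764 0.1533 0.0664] yaw 90.0 gap 0.689 gf 32.8 F [1.4 0.2 5.4]
tool shift mm [  98.3 -297.1 -134.2] rotvec [ 0.11 -0.01  0.02]
```

View pics/side2c.png

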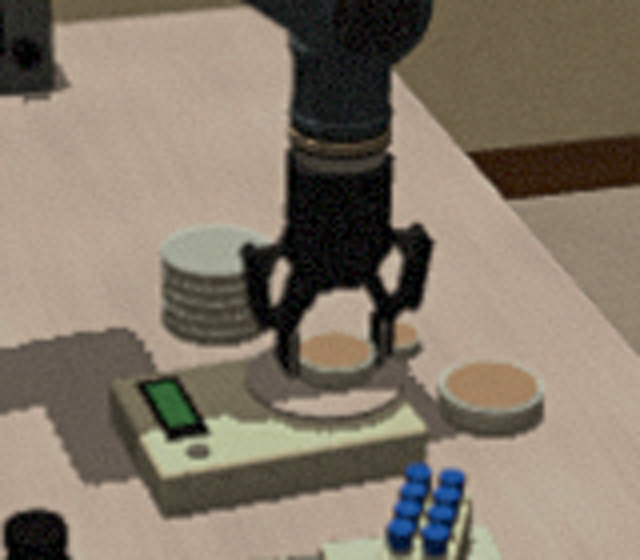

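The dish is held between the fingers at (335,355) in the crop. The fingertips brush the pan at TCP 0.066, so they are about 11 mm ahead of the TCP at this opening. I lift and carry to the mat.

Emit:
drive_tool(
  plan=[
    [0,0,-0.005,0,0,0,-1],
    [0,0,-0.01,0,0,0,-1],
    [0,0,-0.02,0,0,0,-1],
    [0,0,-0.02,0,0,0,-1],
    [0.01,-0.03,-0.01,0,0,0,-1],
    [0.01,-0.03,0,0,0,0,-1],
    [0.01,-0.03,0,0,0,0,-1],
    [0.01,-0.03,0,0,0,0,-1],
    [0.01,-0.03,0,0,0,0,-1],
    [0.01,-0.03,0,0,0,0,-1],
  ],
)

```text
t: 6.05
tcp_pos: [0.4943, 0.2134, 0.1307]
tool_rot: [0.707, 0.707, 0.0, -0.0]
force: [0.7, -0.2, -0.7]
finger_gap: 0.688
gripper_force: 32.4
```

Emit:
drive_tool(
  plan=[
    [0.01,-0.03,0,0,0,0,-1],
    [0.01,-0.03,0,0,0,0,-1],
    [0.01,-0.03,0,0,0,0,-1],
    [0.008,-0.027,0,0,0,0,-1],
    [0,0,0,0,0,0,-1],
    [0,0,0,0,0,0,-1],
    [0,0,0,0,0,0,-1],
  ],
)

```text
t: 6.75
tcp_pos: [0.3804, 0.2514, 0.1307]
tool_rot: [0.707, 0.707, 0.001, 0.001]
force: [0.2, 0.1, 0.1]
finger_gap: 0.691
gripper_force: 32.4
```

```bash
python3 go.py .379 .2515 .025 90
```

```text
t 6.8 pos [0.3804 0.2514 0.1307] yaw 90.0 gap 0.691 gf 32.4 F [0.2 0.1 0.1]
tool shift mm [  0.   -1.6 105.7] rotvec [ 0.15 -0.04 -0.  ]
```

Emit:
drive_tool(
  plan=[
    [0,0,0.03,0,0,0,-1],
    [0,0,0.03,0,0,0,-1],
    [0,0,0.02,0,0,0,-1],
    [0,0,0.012,0,0,0,-1],
    [0,0,0.006,0,0,0,-1],
    [0,0,0.004,0,0,0,-1],
    [0,0,0.003,0,0,0,-1],
    [0,0,0,0,0,0,-1],
    [0,0,0,0,0,0,-1],
  ],
)

```text
t: 7.65
tcp_pos: [0.379, 0.2513, 0.0258]
tool_rot: [0.707, 0.707, 0.0, 0.0]
force: [0.1, -0.1, -0.4]
finger_gap: 0.687
gripper_force: 32.4
```

```bash
python3 go.py .379 .2515 .024 90
```

```text
t 7.7 pos [0.379  0.2513 0.0258] yaw 90.0 gap 0.687 gf 32.4 F [ 0.1 -0.1 -0.4]
tool shift mm [0.2 0.  1.8] rotvec [ 0.06 -0.02  0.02]
```

Emit:
drive_tool(
  plan=[
    [0,0,0.0015,0,0,0,-1],
    [0,0,0.001,0,0,0,-1],
    [0,0,0,0,0,0,-1],
    [0,0,0,0,0,0,-1],
  ],
)

```text
t: 8.05
tcp_pos: [0.3788, 0.2513, 0.0233]
tool_rot: [0.707, 0.707, 0.0, 0.0]
force: [-1.0, 0.5, 5.6]
finger_gap: 0.689
gripper_force: 32.9
```

Contact with the mat (5.6 N). I release and rise.

Emit:
drive_tool(
  plan=[
    [0,0,0,0,0,0,0.5],
    [0,0,0,0,0,0,0.8],
    [0,0,0,0,0,0,1],
    [0,0,0,0,0,0,1],
    [0,0,0,0,0,0,1],
    [0,0,-0.01,0,0,0,1],
    [0,0,-0.03,0,0,0,1],
    [0,0,-0.04,0,0,0,1],
    [0,0,-0.045,0,0,0,1],
    [0,0,-0.045,0,0,0,1],
  ],
)

```text
t: 9.05
tcp_pos: [0.3779, 0.2509, 0.1949]
tool_rot: [0.707, 0.707, -0.0, -0.0]
force: [0.6, -0.0, -0.3]
finger_gap: 1.002
gripper_force: 0.0
```

Emit:
drive_tool(
  plan=[
    [-0.037,0.027,-0.01,0,0,0,1],
    [-0.037,0.027,0,0,0,0,1],
    [-0.037,0.027,0,0,0,0,1],
    [-0.037,0.027,0,0,0,0,1],
    [-0.037,0.027,0,0,0,0,1],
    [-0.037,0.027,0,0,0,0,1],
    [-0.037,0.027,0,0,0,0,1],
    [0,0,0,0,0,7.25,1],
    [0,0,0,0,0,7.25,1],
    [0,0,0,0,0,7.25,1],
  ],
)

```text
t: 10.05
tcp_pos: [0.5673, -0.0084, 0.2032]
tool_rot: [0.83, 0.558, -0.0, -0.0]
force: [-0.9, -0.7, -0.2]
finger_gap: 1.001
gripper_force: 0.0
```

Emit:
drive_tool(
  plan=[
    [0,0,0,0,0,7.25,1],
    [0,0,0,0,0,0,1],
    [0,0,0,0,0,0,1],
    [0,0,0,0,0,0,1],
  ],
)

```text
t: 10.45
tcp_pos: [0.5675, -0.0077, 0.2031]
tool_rot: [0.861, 0.508, 0.0, 0.0]
force: [-0.9, 0.6, 0.7]
finger_gap: 1.001
gripper_force: 0.0
```

```bash
python3 go.py .650 -.1156 .2 61
python3 - <<'E'
from seg import *
d=snap('wrist'); save(d,'w2.png'); C=cloud(d)
print('rack',blob(C,(.65,-.1156),.09,.13,.08)); print('plate',blob(C,(.648,-.120),.052,.066,.1)); 
d=snap('top'); C=cloud(d);save(d,'top2.png'); print('dish',blob(C,(.379,.2515),.02,.04,.05))
E
```

```text
t 10.4 pos [ 0.5675 -0.0077  0.2031] yaw 61.1 gap 1.001 gf 0.0 F [-0.9  0.6  0.7]
tool shift mm [-54.6 124.3   3.1] rotvec [ 0.   -0.    0.12]
rack {'n': 4650, 'z': [94.5, 111.2, 117.9], 'circ': [656.0, -105.5, 39.8], 'rect': [655.0, -106.4, 72.3, 45.5, 59.8]}
plate {'n': 4189, 'z': [55.9, 59.1, 60.5], 'circ': [650.9, -120.0, 76.8], 'rect': [651.1, -120.0, 111.2, 111.9, 85.9]}
dish {'n': 478, 'z': [27.5, 30.9, 33.7], 'circ': [378.1, 250.9, 29.0], 'rect': [378.8, 250.8, 57.2, 55.1, 44.1]}
```

The dish stands on the mat at (0.379,0.251). The wrist and top estimates of the rack agree: (0.650,-0.115), yaw 60.5°.

Emit:
drive_tool(
  plan=[
    [-0.0135,0.031,0,0,0,0.6,1],
    [-0.0135,0.031,0,0,0,0,1],
    [-0.0135,0.031,0,0,0,0,1],
    [-0.0135,0.031,0,0,0,0,1],
    [0,0,0,0,0,0,1],
    [0,0,0,0,0,0,1],
    [0,0,0,0,0,0,1],
  ],
)

```text
t: 11.25
tcp_pos: [0.6481, -0.1148, 0.2024]
tool_rot: [0.864, 0.503, -0.001, -0.001]
force: [-0.4, 0.9, -0.8]
finger_gap: 0.997
gripper_force: 0.0
```

```bash
python3 go.py .650 -.1155 .08 60.5
python3 - <<'E'
from seg import *
d=snap('wrist'); save(d,'w3.png'); C=cloud(d)
print('rack',blob(C,(.65,-.1156),.09,.13,.08))
E
```

```text
t 11.2 pos [ 0.6481 -0.1148  0.2024] yaw 60.5 gap 0.997 gf 0.0 F [-0.4  0.9 -0.8]
tool shift mm [  0.3   2.3 122.4] rotvec [-0.12  0.   -0.04]
rack {'n': 6638, 'z': [95.9, 113.8, 118.0], 'circ': [650.8, -115.9, 49.8], 'rect': [651.0, -115.7, 91.1, 46.0, 61.2]}
```

View pics/w3.png

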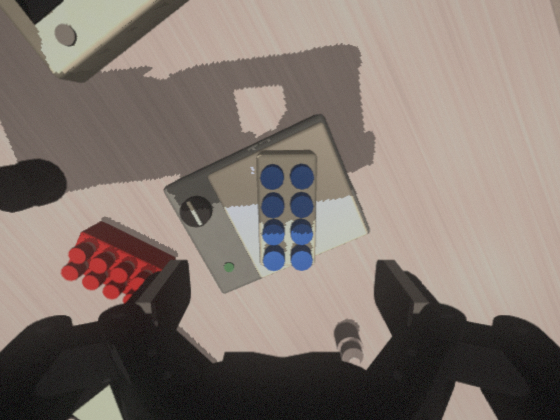

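The blue rack (287,212) lies square between the fingers. I descend.

Emit:
drive_tool(
  plan=[
    [0.001,0.003,0.03,0,0,-0.4,1],
    [0,0,0.03,0,0,0,1],
    [0,0,0.03,0,0,0,1],
    [0,0,0.02,0,0,0,1],
    [0,0,0.012,0,0,0,1],
    [0,0,0,0,0,0,1],
    [0,0,0,0,0,0,1],
  ],
)

```text
t: 12.0
tcp_pos: [0.6527, -0.1161, 0.0816]
tool_rot: [0.862, 0.506, 0.0, 0.0]
force: [0.2, -0.3, 1.1]
finger_gap: 0.997
gripper_force: 0.0
```

Emit:
drive_tool(
  plan=[
    [0,0,0,0,0,0,0.6],
    [0,0,0,0,0,0,0.3],
    [0,0,0,0,0,0,0],
    [0,0,0,0,0,0,-0.3],
    [0,0,0,0,0,0,-1],
    [0,0,0,0,0,0,-1],
    [0,0,0,0,0,0,-1],
    [0,0,0,0,0,0,-1],
  ],
  newtons=40,
)

```text
t: 12.8
tcp_pos: [0.6528, -0.1166, 0.0821]
tool_rot: [0.862, 0.506, 0.001, 0.001]
force: [-0.7, 0.1, 5.9]
finger_gap: 0.531
gripper_force: 43.4
```

```bash
python3 go.py .668 .150 .2 93.6
python3 - <<'E'
from seg import *
d=snap('top'); C=cloud(d);save(d,'top3.png')
print('pan', blob(C,(.668,.150),.048,.062,.075), blob(C,(.62,.148),.03,.062,.16))
E
```

```text
t 12.8 pos [ 0.6528 -0.1166  0.0821] yaw 60.8 gap 0.531 gf 43.4 F [-0.7  0.1  5.9]
tool shift mm [ 240.2 -116.6 -118. ] rotvec [  0.09   0.   -32.79]
pan {'n': 1892, 'z': [52.8, 55.4, 57.9], 'circ': [666.5, 151.2, 58.2], 'rect': [667.1, 151.3, 114.0, 113.7, 0.6]} {'n': 4923, 'z': [37.7, 42.2, 57.1], 'circ': [621.4, 148.6, 118.9], 'rect': [622.8, 148.4, 202.3, 141.0, 3.5]}
```

Gripped. I lift, turn to yaw 93.6° and carry to the balance.

Emit:
drive_tool(
  plan=[
    [0,0,-0.005,0,0,0,-1],
    [0,0,-0.01,0,0,0,-1],
    [0,0,-0.02,0,0,0,-1],
    [0,0,-0.025,0,0,0,-1],
    [0,0,-0.02,0,0,0,-1],
    [0,0,0,0,0,-5.5,-1],
    [0,0,0,0,0,-5.5,-1],
    [0,0,0,0,0,-5.5,-1],
    [0,0,0,0,0,-5.5,-1],
    [0,0,0,0,0,-5.5,-1],
  ],
)

```text
t: 13.85
tcp_pos: [0.652, -0.1163, 0.161]
tool_rot: [0.716, 0.698, -0.0, -0.0]
force: [0.4, 0.2, -1.8]
finger_gap: 0.529
gripper_force: 42.7
```

Emit:
drive_tool(
  plan=[
    [0,0,0,0,0,-5.3,-1],
    [0,0,0,0,0,0,-1],
    [0.025,0,0,0,0,0,-1],
    [0.03,0,0,0,0,0,-1],
    [0.03,0,0,0,0,0,-1],
    [0.03,0,0,0,0,0,-1],
    [0.03,0,0,0,0,0,-1],
    [0.03,0,0,0,0,0,-1],
    [0.03,0,0,0,0,0,-1],
    [0.025,0,0,0,0,0,-1],
  ],
)

```text
t: 14.85
tcp_pos: [0.6373, 0.1148, 0.161]
tool_rot: [0.685, 0.728, 0.0, -0.0]
force: [0.1, -0.5, -2.2]
finger_gap: 0.531
gripper_force: 42.7
```

Emit:
drive_tool(
  plan=[
    [0.02,0,0,0,0,0,-1],
    [0,0,0,0,0,0,-1],
    [0,0,0,0,0,0,-1],
    [0,0,0,0,0,0,-1],
  ],
)

```text
t: 15.25
tcp_pos: [0.6366, 0.1321, 0.1608]
tool_rot: [0.685, 0.729, -0.0, 0.0]
force: [0.3, -0.7, -1.3]
finger_gap: 0.527
gripper_force: 42.7
```

```bash
python3 go.py .667 .151 .078 93.5
```

```text
t 15.2 pos [0.6366 0.1321 0.1608] yaw 93.5 gap 0.527 gf 42.7 F [ 0.3 -0.7 -1.3]
tool shift mm [17.  31.5 82.8] rotvec [-0.    0.03  0.03]
```

Emit:
drive_tool(
  plan=[
    [0.0085,0.016,0,0,0,0,-1],
    [0.0085,0.0155,0,0,0,0,-1],
    [0,0,0.02,0,0,0,-1],
    [0,0,0.025,0,0,0,-1],
    [0,0,0.02,0,0,0,-1],
    [0,0,0.01,0,0,0,-1],
    [0,0,0.005,0,0,0,-1],
    [0,0,0,0,0,0,-1],
    [0,0,0,0,0,0,-1],
    [0,0,0,0,0,0,-1],
  ],
)

```text
t: 16.25
tcp_pos: [0.6677, 0.1521, 0.0821]
tool_rot: [0.684, 0.729, 0.001, 0.001]
force: [-0.1, -0.0, -1.3]
finger_gap: 0.53
gripper_force: 42.7
```

```bash
python3 go.py .667 .151 .077 93.5
```

```text
t 16.2 pos [0.6677 0.1521 0.0821] yaw 93.6 gap 0.530 gf 42.7 F [-0.1 -0.  -1.3]
tool shift mm [-1.  -0.8  5.1] rotvec [0.14 0.   0.11]
```

Emit:
drive_tool(
  plan=[
    [0,0,0.002,0,0,0,-1],
    [0,0,0.002,0,0,0,-1],
    [0,0,0.001,0,0,0,-1],
    [0,0,0,0,0,0,-1],
    [0,0,0,0,0,0,-1],
  ],
)

```text
t: 16.75
tcp_pos: [0.6673, 0.1522, 0.0771]
tool_rot: [0.684, 0.729, 0.0, 0.0]
force: [-1.7, -0.3, 5.4]
finger_gap: 0.533
gripper_force: 43.5
```

Seated. I release, rise and go to the bottle.

Emit:
drive_tool(
  plan=[
    [0,0,0,0,0,0,0.4],
    [0,0,0,0,0,0,0.7],
    [0,0,0,0,0,0,1],
    [0,0,0,0,0,0,1],
    [0,0,-0.005,0,0,0,1],
    [0,0,-0.02,0,0,0,1],
    [0,0,-0.035,0,0,0,1],
    [0,0,-0.04,0,0,0,1],
    [0,0,-0.04,0,0,0,1],
    [0,0,0,0,0,3.5,1],
  ],
)

```text
t: 17.75
tcp_pos: [0.671, 0.1525, 0.2237]
tool_rot: [0.707, 0.707, 0.005, 0.005]
force: [0.4, 0.4, 0.7]
finger_gap: 0.999
gripper_force: 0.0
```

Emit:
drive_tool(
  plan=[
    [-0.037,-0.026,0,0,0,0,1],
    [-0.037,-0.026,0,0,0,0,1],
    [-0.037,-0.026,0,0,0,0,1],
    [-0.037,-0.026,0,0,0,0,1],
    [-0.037,-0.026,0,0,0,0,1],
    [-0.037,-0.026,0,0,0,0,1],
    [-0.037,-0.026,0,0,0,0,1],
    [-0.037,-0.026,0,0,0,0,1],
    [0,0,0,0,0,0,1],
    [0,0,0,0,0,0,1],
  ],
)

```text
t: 18.75
tcp_pos: [0.4593, -0.1452, 0.2163]
tool_rot: [0.707, 0.707, 0.0, 0.0]
force: [-0.1, 0.8, 0.3]
finger_gap: 1.001
gripper_force: 0.0
```

```bash
python3 go.py .368 -.2745 .22 90
python3 - <<'E'
from seg import *
d=snap('top'); C=cloud(d);save(d,'top4.png')
print('rack', blob(C,(.667,.151),.083,.13,.075)); print('bottle',blob(C,(.368,-.2745),.1,.14,.05))
d=snap('wrist'); C=cloud(d);save(d,'w4.png')
print('bottle w', blob(C,(.368,-.2745),.1,.14,.05),blob(C,(.368,-.2745),.06,.14,.05)); print(blob(C,(.372,-.279),.027,.043,.14))
E
```

```text
t 18.8 pos [ 0.4593 -0.1452  0.2163] yaw 89.9 gap 1.001 gf 0.0 F [-0.1  0.8  0.3]
tool shift mm [-129.4  -91.2   -3.8] rotvec [ 0.06  0.   -0.06]
rack {'n': 846, 'z': [90.5, 102.4, 114.9], 'circ': [665.3, 152.1, 49.8], 'rect': [665.9, 152.4, 46.7, 92.2, 3.9]}
bottle None
bottle w {'n': 455, 'z': [100.3, 103.8, 115.4], 'circ': [371.5, -274.6, 15.4], 'rect': [374.6, -272.4, 16.6, 30.4, 35.8]} {'n': 1883, 'z': [64.0, 93.0, 110.6], 'circ': [374.6, -272.8, 23.6], 'rect': [378.0, -271.3, 28.7, 47.2, 24.6]}
{'n': 11850, 'z': [30.7, 33.5, 35.2], 'circ': [373.5, -277.9, 117.5], 'rect': [373.8, -279.3, 169.2, 170.3, 10.8]}
```

Emit:
drive_tool(
  plan=[
    [-0.032,-0.023,0,0,0,0,1],
    [-0.032,-0.023,0,0,0,0,1],
    [-0.032,-0.023,0,0,0,0,1],
    [-0.032,-0.022,0,0,0,0,1],
    [0,0,0,0,0,0,1],
    [0,0,0,0,0,0,1],
    [0,0,0,0,0,0,1],
  ],
)

```text
t: 19.55
tcp_pos: [0.3696, -0.2711, 0.2157]
tool_rot: [0.706, 0.709, 0.0, -0.0]
force: [0.3, 0.5, 0.1]
finger_gap: 0.999
gripper_force: 0.0
```

```bash
python3 go.py .368 -.2745 .071 90
python3 - <<'E'
from seg import *
C=np.load('top0.npy'); print('cap top0',blob(C,(.368,-.2745),.118,.14,.05))
d=snap('wrist'); C=cloud(d);save(d,'w5.png')
print('cap w', blob(C,(.368,-.2745),.118,.14,.05)); print('body',blob(C,(.368,-.2745),.045,.14,.06))
E
```

```text
t 19.6 pos [ 0.3696 -0.2711  0.2157] yaw 90.2 gap 0.999 gf 0.0 F [0.3 0.5 0.1]
tool shift mm [ -3.5  -1.6 144.7] rotvec [-0.   -0.05  0.25]
cap top0 {'n': 110, 'z': [121.9, 124.8, 127.7], 'circ': [367.3, -275.8, 12.5], 'rect': [367.6, -275.6, 23.5, 22.5, 45.7]}
cap w {'n': 775, 'z': [121.5, 124.2, 125.2], 'circ': [367.4, -276.9, 12.0], 'rect': [367.5, -276.8, 23.3, 22.8, 83.9]}
body {'n': 2898, 'z': [65.3, 97.9, 124.8], 'circ': [367.4, -276.1, 25.1], 'rect': [367.4, -275.5, 48.1, 49.8, 89.3]}
```

View pics/w5.png

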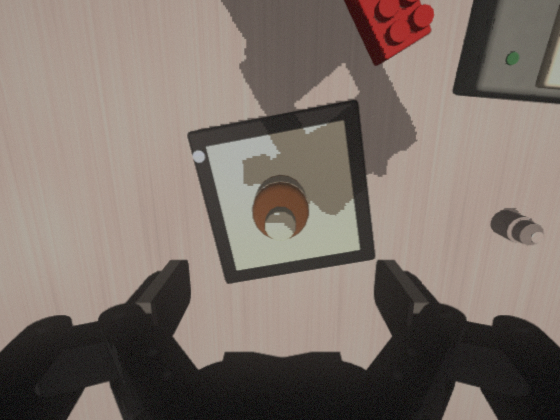

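The bottle (280,208) is centred between the fingers, with its cap at (0.3675,-0.2765). I descend with the gripper body stopping about 4 mm above the cap.

Emit:
drive_tool(
  plan=[
    [-0.0055,-0.002,0.02,0,0,0.2,1],
    [0,0,0.03,0,0,0,1],
    [0,0,0.03,0,0,0,1],
    [0,0,0.03,0,0,0,1],
    [0,0,0.02,0,0,0,1],
    [0,0,0.01,0,0,0,1],
    [0,0,0.004,0,0,0,1],
    [0,0,0,0,0,0,1],
    [0,0,0,0,0,0,1],
  ],
)

```text
t: 20.5
tcp_pos: [0.3673, -0.2783, 0.0726]
tool_rot: [0.707, 0.707, -0.0, 0.001]
force: [0.0, -0.3, -0.2]
finger_gap: 0.997
gripper_force: 0.0
```

```bash
python3 go.py .3675 -.2765 .071 90
```

```text
t 20.5 pos [ 0.3673 -0.2783  0.0726] yaw 90.0 gap 0.997 gf 0.0 F [ 0.  -0.3 -0.2]
tool shift mm [1.8 0.2 1.6] rotvec [ 0.06  0.08 -0.05]
```

Emit:
drive_tool(
  plan=[
    [0.002,0,0.001,0,0,0,0.6],
    [0,0,0,0,0,0,0.3],
    [0,0,0,0,0,0,0],
    [0,0,0,0,0,0,-0.3],
    [0,0,0,0,0,0,-1],
    [0,0,0,0,0,0,-1],
    [0,0,0,0,0,0,-1],
    [0,0,0,0,0,0,-1],
  ],
  newtons=45,
)

```text
t: 21.3
tcp_pos: [0.3671, -0.2763, 0.0717]
tool_rot: [0.708, 0.706, 0.0, 0.001]
force: [1.7, 1.2, 6.3]
finger_gap: 0.566
gripper_force: 45.7
```

Emit:
drive_tool(
  plan=[
    [0,0,-0.004,0,0,0,-1],
    [0,0,-0.006,0,0,0,-1],
    [0,0,-0.015,0,0,0,-1],
    [0,0,-0.02,0,0,0,-1],
    [0,0,-0.025,0,0,0,-1],
    [0,0,-0.02,0,0,0,-1],
    [0,0,-0.01,0,0,0,-1],
    [0,0,0,0,0,0,-1],
    [0,0,0,0,0,0,-1],
  ],
)

```text
t: 22.2
tcp_pos: [0.3663, -0.2757, 0.1704]
tool_rot: [0.708, 0.707, 0.0, -0.0]
force: [-0.2, -0.0, -4.0]
finger_gap: 0.572
gripper_force: 47.2
```

```bash
python3 go.py .6505 -.1205 .17 90
```

```text
t 22.2 pos [ 0.3663 -0.2757  0.1704] yaw 89.9 gap 0.572 gf 47.2 F [-0.2 -0.  -4. ]
tool shift mm [155.6 283.9   0.3] rotvec [-0.04 -0.04 -0.09]
```

Emit:
drive_tool(
  plan=[
    [0.0156,0.0284,0,0,0,0,-1],
    [0.0156,0.0284,0,0,0,0,-1],
    [0.0156,0.0284,0,0,0,0,-1],
    [0.0156,0.0284,0,0,0,0,-1],
    [0.0156,0.0284,0,0,0,0,-1],
    [0.0156,0.0284,0,0,0,0,-1],
    [0.0156,0.0284,0,0,0,0,-1],
    [0.0156,0.0284,0,0,0,0,-1],
    [0.0156,0.0284,0,0,0,0,-1],
    [0.0156,0.0284,0,0,0,0,-1],
  ],
)

```text
t: 23.2
tcp_pos: [0.6508, -0.1193, 0.1682]
tool_rot: [0.708, 0.707, -0.001, -0.002]
force: [0.1, -0.6, -2.5]
finger_gap: 0.569
gripper_force: 47.4
```

Emit:
drive_tool(
  plan=[
    [0,0,0,0,0,0,-1],
    [0,0,0,0,0,0,-1],
    [0,0,0.02,0,0,0,-1],
    [0,0,0.02,0,0,0,-1],
    [0,0,0,0,0,0,-1],
    [0,0,0,0,0,0,-1],
  ],
)

```text
t: 23.8
tcp_pos: [0.6496, -0.1209, 0.1299]
tool_rot: [0.708, 0.706, -0.001, -0.001]
force: [0.0, 0.3, -2.6]
finger_gap: 0.572
gripper_force: 47.6
```

```bash
python3 go.py .6505 -.1205 .098 90
python3 - <<'E'
from seg import *
d=snap('side'); C=cloud(d); save(d,'side5.png'); cv2.imwrite('pics/side5c.png',cv2.resize(d['image'][100:300,200:400,::-1],None,fx=3,fy=3,interpolation=cv2.INTER_CUBIC))
E
```

```text
t 23.8 pos [ 0.6496 -0.1209  0.1299] yaw 89.9 gap 0.572 gf 47.6 F [ 0.   0.3 -2.6]
tool shift mm [ 0.3  1.  31.9] rotvec [-0.17 -0.05 -0.14]
```

View pics/side5c.png

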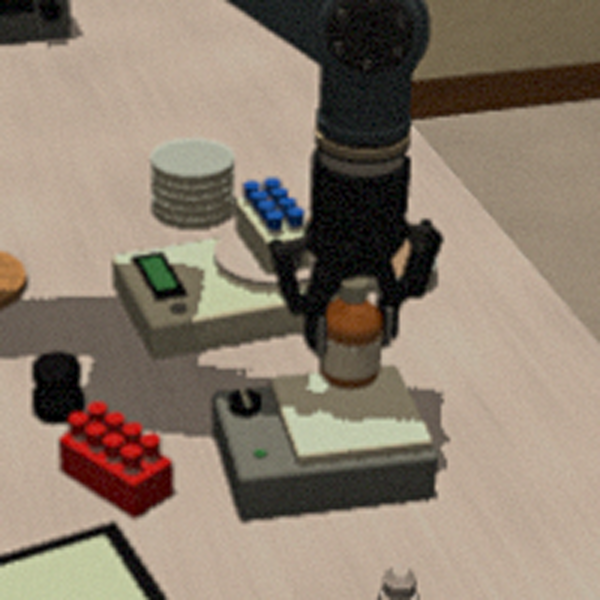

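The bottle (352,340) hangs upright above the stirrer plate. I lower it.

Emit:
drive_tool(
  plan=[
    [0,0.001,0.012,0,0,0,-1],
    [0,0,0.01,0,0,0,-1],
    [0,0,0.006,0,0,0,-1],
    [0,0,0.002,0,0,0,-1],
    [0,0,0,0,0,0,-1],
    [0,0,0,0,0,0,-1],
    [0,0,0.001,0,0,0,-1],
    [0,0,0.001,0,0,0,-1],
    [0,0,0,0,0,0,-1],
  ],
)

```text
t: 24.75
tcp_pos: [0.6519, -0.1204, 0.0988]
tool_rot: [0.708, 0.707, 0.0, -0.0]
force: [0.8, 0.8, -2.5]
finger_gap: 0.569
gripper_force: 47.6
```

Emit:
drive_tool(
  plan=[
    [0,0,0.001,0,0,0,-1],
    [0,0,0.001,0,0,0,-1],
    [0,0,0.001,0,0,0,-1],
    [0,0,0,0,0,0,-1],
    [0,0,0,0,0,0,-1],
  ],
)

```text
t: 25.25
tcp_pos: [0.652, -0.1204, 0.0968]
tool_rot: [0.708, 0.707, 0.0, 0.0]
force: [-1.6, -0.2, 4.7]
finger_gap: 0.567
gripper_force: 48.4
```

Emit:
drive_tool(
  plan=[
    [0,0,0,0,0,0,0.4],
    [0,0,0,0,0,0,0.7],
    [0,0,0,0,0,0,1],
    [0,0,0,0,0,0,1],
    [0,0,-0.005,0,0,0,1],
    [0,0,-0.02,0,0,0,1],
    [0,0,-0.03,0,0,0,1],
    [0,0,-0.03,0,0,0,1],
    [0,0,-0.03,0,0,0,1],
    [0,0,-0.03,0,0,0,1],
  ],
)

```text
t: 26.25
tcp_pos: [0.6519, -0.1204, 0.2424]
tool_rot: [0.708, 0.707, 0.0, 0.0]
force: [-0.2, -0.8, 0.2]
finger_gap: 1.002
gripper_force: 0.0
```

Emit:
drive_tool(
  plan=[
    [0.037,-0.0273,0,0,0,0,1],
    [0.037,-0.0273,0,0,0,0,1],
    [0.037,-0.0273,0,0,0,0,1],
    [0.037,-0.0273,0,0,0,0,1],
    [0.037,-0.0273,0,0,0,0,1],
    [0.037,-0.0273,0,0,0,0,1],
    [0.037,-0.0273,0,0,0,0,1],
    [0.037,-0.0273,0,0,0,0,1],
    [0.037,-0.0273,0,0,0,0,1],
    [0.037,-0.0273,0,0,0,0,1],
  ],
)

```text
t: 27.25
tcp_pos: [0.3784, 0.2512, 0.2414]
tool_rot: [0.708, 0.706, 0.001, 0.0]
force: [0.5, 1.0, 0.0]
finger_gap: 1.006
gripper_force: 0.0
```

Emit:
drive_tool(
  plan=[
    [0,0,0.04,0,0,0,1],
    [0,0,0.04,0,0,0,1],
    [0,0,0,0,0,0,1],
    [0,0,0,0,0,0,1],
    [0,0,0,0,0,0,1],
  ],
)

```text
t: 27.75
tcp_pos: [0.381, 0.2502, 0.1625]
tool_rot: [0.708, 0.706, 0.002, 0.001]
force: [0.5, 0.2, 0.1]
finger_gap: 0.996
gripper_force: 0.0
```

```bash
python3 go.py .3785 .251 .0235 90
python3 - <<'E'
from seg import *
d=snap('wrist'); C=cloud(d);save(d,'w6.png')
print('dish w', blob(C,(.3785,.251),.02,.04,.05))
d=snap('top'); C=cloud(d);save(d,'top6.png')
print('bottle', blob(C,(.6505,-.1205),.075,.16,.05),blob(C,(.6505,-.1205),.14,.16,.05));print('plate', blob(C,(.6505,-.1205),.054,.066,.1));print('light',blob(C,(.372,-.279),.027,.043,.14))
E
```

```text
t 27.8 pos [0.381  0.2502 0.1625] yaw 89.9 gap 0.996 gf 0.0 F [0.5 0.2 0.1]
tool shift mm [  0.7  -3.  139. ] rotvec [ 0.19 -0.07 -0.12]
dish w {'n': 3570, 'z': [28.3, 29.7, 30.9], 'circ': [378.1, 250.4, 29.9], 'rect': [378.0, 250.6, 59.2, 58.8, 44.9]}
bottle {'n': 468, 'z': [90.7, 122.8, 151.1], 'circ': [649.7, -119.8, 25.1], 'rect': [649.2, -119.8, 47.9, 49.0, 0.0]} {'n': 106, 'z': [147.5, 150.1, 152.6], 'circ': [650.2, -120.1, 11.8], 'rect': [650.1, -119.9, 22.3, 21.9, 76.5]}
plate {'n': 1838, 'z': [57.4, 60.0, 62.6], 'circ': [649.9, -120.5, 76.8], 'rect': [650.1, -120.9, 112.4, 112.5, 85.0]}
light {'n': 5126, 'z': [30.9, 34.5, 37.5], 'circ': [372.0, -278.3, 117.1], 'rect': [371.8, -279.0, 170.5, 170.4, 10.7]}
```

The bottle is centred on its plate. Now I pick the dish up off the mat.

Emit:
drive_tool(
  plan=[
    [0.0005,-0.003,0.03,0,0,0,1],
    [0,0,0.03,0,0,0,1],
    [0,0,0.03,0,0,0,1],
    [0,0,0.025,0,0,0,1],
    [0,0,0.014,0,0,0,1],
    [0,0,0.008,0,0,0,1],
    [0,0,0,0,0,0,1],
    [0,0,0,0,0,0,1],
  ],
)

```text
t: 28.65
tcp_pos: [0.3773, 0.2506, 0.0247]
tool_rot: [0.708, 0.707, 0.001, 0.0]
force: [-0.3, -0.3, -0.3]
finger_gap: 1.0
gripper_force: 0.0
```

```bash
python3 go.py .378 .2505 .024 90
```

```text
t 28.6 pos [0.3773 0.2506 0.0247] yaw 89.9 gap 1.000 gf 0.0 F [-0.3 -0.3 -0.3]
tool shift mm [-0.1  0.7  0.7] rotvec [ 0.1  -0.04 -0.1 ]
```

Emit:
drive_tool(
  plan=[
    [0,0,0,0,0,0,0.6],
    [0,0,0,0,0,0,0.3],
    [0,0,0,0,0,0,0],
    [0,0,0,0,0,0,-0.3],
    [0,0,0,0,0,0,-1],
    [0,0,0,0,0,0,-1],
    [0,0,0,0,0,0,-1],
    [0,0,0,0,0,0,-1],
  ],
  newtons=30,
)

```text
t: 29.45
tcp_pos: [0.3772, 0.2507, 0.0249]
tool_rot: [0.708, 0.707, 0.001, 0.001]
force: [-0.8, -0.2, 5.8]
finger_gap: 0.694
gripper_force: 30.9
```

Emit:
drive_tool(
  plan=[
    [0,0,-0.005,0,0,0,-1],
    [0,0,-0.01,0,0,0,-1],
    [0,0,-0.025,0,0,0,-1],
    [0,0,-0.03,0,0,0,-1],
    [0,0,-0.03,0,0,0,-1],
    [0,0,-0.03,0,0,0,-1],
    [0,0,0,0,0,0,-1],
    [-0.025,0.012,0,0,0,0,-1],
    [-0.025,0.012,0,0,0,0,-1],
    [-0.025,0.012,0,0,0,0,-1],
  ],
)

```text
t: 30.45
tcp_pos: [0.4119, 0.1747, 0.1537]
tool_rot: [0.707, 0.707, -0.0, -0.0]
force: [0.5, 0.5, -0.7]
finger_gap: 0.693
gripper_force: 32.5
```

Emit:
drive_tool(
  plan=[
    [-0.025,0.012,0,0,0,0,-1],
    [-0.025,0.012,0,0,0,0,-1],
    [-0.025,0.012,0,0,0,0,-1],
    [-0.025,0.012,0,0,0,0,-1],
    [-0.025,0.012,0,0,0,0,-1],
    [-0.025,0.012,0,0,0,0,-1],
    [-0.025,0.012,0,0,0,0,-1],
    [-0.028,-0.0128,0,0,0,0,-1],
    [-0.028,-0.0128,0,0,0,0,-1],
    [-0.028,-0.0128,0,0,0,0,-1],
  ],
)

```text
t: 31.45
tcp_pos: [0.4564, -0.0844, 0.1532]
tool_rot: [0.707, 0.707, -0.0, -0.001]
force: [0.8, 0.4, -0.2]
finger_gap: 0.69
gripper_force: 32.5
```

Emit:
drive_tool(
  plan=[
    [-0.028,-0.0128,0,0,0,0,-1],
    [-0.028,-0.0128,0,0,0,0,-1],
    [-0.028,-0.0128,0,0,0,0,-1],
    [-0.028,-0.0128,0,0,0,0,-1],
    [-0.028,-0.0128,0,0,0,0,-1],
    [-0.028,-0.0128,0,0,0,0,-1],
    [-0.028,-0.0128,0,0,0,0,-1],
    [0,0,0,0,0,0,-1],
    [0,0,0,0,0,0,-1],
    [0,0,0,0,0,0,-1],
  ],
)

```text
t: 32.45
tcp_pos: [0.3674, -0.2782, 0.1535]
tool_rot: [0.707, 0.707, 0.0, -0.001]
force: [-0.8, -0.3, 0.8]
finger_gap: 0.687
gripper_force: 32.5
```

```bash
python3 go.py .3725 -.279 .048 90
```

```text
t 32.5 pos [ 0.3674 -0.2782  0.1535] yaw 89.9 gap 0.687 gf 32.5 F [-0.8 -0.3  0.8]
tool shift mm [ -1.    5.3 105.4] rotvec [-0.06 -0.1  -0.06]
```

Emit:
drive_tool(
  plan=[
    [-0.001,0.005,0.02,0,0,0,-1],
    [0,0,0.03,0,0,0,-1],
    [0,0,0.025,0,0,0,-1],
    [0,0,0.015,0,0,0,-1],
    [0,0,0.008,0,0,0,-1],
    [0,0,0.004,0,0,0,-1],
    [0,0,0,0,0,0,-1],
    [0,0,0,0,0,0,-1],
    [0,0,0.001,0,0,0,-1],
    [0,0,0,0,0,0,-1],
  ],
)

```text
t: 33.45
tcp_pos: [0.3729, -0.2808, 0.0513]
tool_rot: [0.708, 0.707, -0.0, 0.001]
force: [0.0, 0.7, 0.0]
finger_gap: 0.685
gripper_force: 32.5
```

Emit:
drive_tool(
  plan=[
    [0.001,0,0.001,0,0,0,-1],
    [0,0,0.001,0,0,0,-1],
    [0,0,0.001,0,0,0,-1],
    [0,0,0,0,0,0,-1],
    [0,0,0.001,0,0,0,-1],
    [0,0,0,0,0,0,-1],
  ],
)

```text
t: 34.05
tcp_pos: [0.3727, -0.2795, 0.0479]
tool_rot: [0.708, 0.707, -0.0, 0.0]
force: [-2.8, 0.9, 13.0]
finger_gap: 0.687
gripper_force: 33.6
```

Seated (13 N). I back off 0.5 mm, release and rise.

Emit:
drive_tool(
  plan=[
    [0,0,-0.0005,0,0,0,-1],
    [0,0,0,0,0,0,0.5],
    [0,0,0,0,0,0,0.8],
    [0,0,0,0,0,0,1],
    [0,0,0,0,0,0,1],
    [0,0,-0.005,0,0,0,1],
    [0,0,-0.03,0,0,0,1],
    [0,0,-0.04,0,0,0,1],
    [0,0,-0.04,0,0,0,1],
    [0,0,-0.04,0,0,0,1],
  ],
)

```text
t: 35.05
tcp_pos: [0.3724, -0.2791, 0.2039]
tool_rot: [0.708, 0.707, 0.0, -0.0]
force: [0.2, -0.6, -0.5]
finger_gap: 0.999
gripper_force: 0.0
```

Emit:
drive_tool(
  plan=[
    [0.02,0.04,0,0,0,0,1],
    [0.02,0.04,0,0,0,0,1],
    [0.02,0.04,0,0,0,0,1],
    [0.02,0,0,0,0,0,1],
    [0,0,0,0,0,0,1],
    [0,0,0,0,0,0,1],
  ],
)

```text
t: 35.65
tcp_pos: [0.4923, -0.1994, 0.2023]
tool_rot: [0.707, 0.707, -0.0, -0.0]
force: [0.4, -0.4, -0.2]
finger_gap: 1.0
gripper_force: 0.0
```

```bash
python3 go.py .3725 -.279 .048 90
python3 - <<'E'
from seg import *
d=snap('top'); C=cloud(d);save(d,'top7.png')
print('dish',blob(C,(.372,-.279),.044,.07,.06))
print('bottle',blob(C,(.6505,-.1205),.14,.16,.05)); print('rack', blob(C,(.667,.151),.083,.13,.075))
print('pot',blob(C,(.43,.018),.03,.08,.05)); print('obj',blob(C,(.624,-.311),.02,.08,.04)); print('stack',blob(C,(.637,.348),.05,.09,.08))
d=snap('wrist'); C=cloud(d); print('dish w',blob(C,(.372,-.279),.044,.07,.06))
E
```

```text
t 35.6 pos [ 0.4923 -0.1994  0.2023] yaw 90.0 gap 1.000 gf 0.0 F [ 0.4 -0.4 -0.2]
tool shift mm [ -79.6 -119.7  154.4] rotvec [-0.05  0.   -0.01]
dish None
bottle {'n': 106, 'z': [145.9, 149.9, 152.1], 'circ': [650.5, -120.7, 12.0], 'rect': [650.2, -120.5, 22.3, 22.4, 45.6]}
rack {'n': 851, 'z': [90.2, 102.5, 114.9], 'circ': [665.4, 152.4, 50.0], 'rect': [665.7, 152.3, 46.8, 92.1, 4.0]}
pot {'n': 277, 'z': [46.3, 50.2, 52.8], 'circ': [429.4, 17.9, 21.6], 'rect': [430.2, 17.7, 39.6, 41.5, 89.5]}
obj {'n': 128, 'z': [23.9, 42.8, 50.7], 'circ': [624.3, -311.6, 14.7], 'rect': [623.3, -310.5, 27.6, 23.6, 34.3]}
stack {'n': 1238, 'z': [61.2, 65.4, 68.0], 'circ': [636.6, 348.4, 46.1], 'rect': [636.1, 348.3, 89.1, 90.6, 17.6]}
dish w {'n': 1120, 'z': [46.0, 52.3, 53.5], 'circ': [372.4, -278.9, 30.1], 'rect': [372.8, -271.1, 42.9, 59.6, 88.8]}
```

View pics/top7.png

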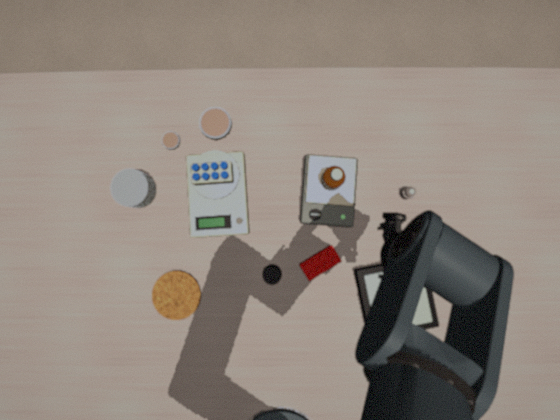

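The rack on the balance (212,172), the bottle on the stirrer (332,177) and the bystanders are all in place. The arm hides the light box in this view, but the wrist view puts the dish at (0.372,-0.279), in the middle of the light box at the right height. I hand in.

```bash
python3 -c "
from station import manip
print(manip.sign_off())"
```

```text
the job is handed in; nothing more can be done
None
```

The job is handed in at about 36 s: by the last camera measurements the dish, bottle and rack each stand within 3 mm of the middle of the light box, stirrer plate and balance pan, the rack is parallel to the balance's front edge, and the bystanders have not moved; the hand-in call returned no verdict.

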